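# Hang the hook-on caddy in the notch of the tool bin's rim

### The job

Pick up the orange hook-on caddy and hook its bent lip over the near rim of the blue tool bin, basket inside the bin. Slide it along the rim, pressing gently, until the lip drops fully home into the notch of the steel rail, then let go so that it hangs there upright. Feel your way: never push the caddy against the bin with more than 25 N, and leave the things standing around where they are.

Things in the scene. Friction and masses are not known exactly. Their poses are not given: they have to be found in the camera images.
- rim_mid (a point): Point on the tool bin's near wall (facing the robot): half-way along it, mid-thickness, at the height of the notch floor, 100 mm above the table. x looks into the bin, y along the rim, z up. The 5 mm wall is topped by a springy black strip (yields 1 mm per 6 N, 6 mm at most); on it a bare-steel rail, 5 mm thick, 8 mm high (top at 108 mm), with one square-edged notch 44 mm long.
- tub: Blue open steel bin fixed to the table, 200 (x) x 264 (y) x 108 mm; origin under its centre, axes as rim_mid. Its steel rail's notch has its middle anywhere within 20 mm of rim_mid along y, either side; it stays put, but where is not reported, feel for it by sliding along the rail. Beyond the rail the rim is also 108 mm high. A screwdriver lies inside.
- caddy_grip (a point): Middle of the caddy's upright grip tab, 108 mm above its underside; z up, y along the lip, x from lip to basket. Tab 12 mm thick (x), 30 mm wide (y), from 32 mm below this point to 24 mm above. Height over rim_mid: 44 mm while the hook rides on the rail, 36 mm when fully home in the notch.
- hook (a point): Mid-length of the hook's ceiling (underside of the bridge), 36 mm below the grip tab's middle; axes as caddy_grip. The hook is a channel open downwards, 40 mm long (y), 9 mm wide (x). Outer lip at -x hangs 28 mm below this point, its edge flared outwards; the inner side is the basket's back plate, down to 72 mm below this point.
- caddy: Loose orange plastic caddy, about 140 g (100 to 190): basket 44 (x) x 60 (y) x 52 mm with a hook and a grip tab along its -x side, 132 mm high in all; origin at the centre of the basket's underside, 26.5 mm to the +x side of the tab; axes as caddy_grip.
- dowel_tin: Grey metal tin, 70 mm across, 58 mm high; bystander; origin at its underside.
- mug: Beige mug, 79x106x90 mm; bystander; origin at its underside.
- tape_measure: Yellow and black tape measure, 37x70x64 mm; bystander; origin at its underside.
- glue_bottle: White glue bottle with an orange nozzle, 58 mm across, 166 mm high; bystander; origin at its underside.
Mind the look-alikes: they are no part of the job. Several things look just like the caddy: the one meant starts nearest to the robot's base.

How it is judged:
By the outcome, as a careful person would: the job done as asked, in the order asked, and still so for the second after the job is handed in, with the robot touching nothing.
It also fails if it takes over 64 s, if anything falls off the work surface, if the arm or the gripper's body presses on something with over 40 N, if the wrist force passes 120 N, or if a joint passes its speed limit or range.

### The arm

A 6-joint arm with a two-finger parallel gripper is mounted at the origin on the work surface; the furniture and walls round the work are solid. World frame = base frame: x ahead of the robot, y to its left, z up, the work surface at z = 0. Lengths are in m, angles in degrees, forces in N, time in s.
With the tool pointing down it reaches from about 0.4 to 0.825 m from the base axis. Payload 7 kg.
Tool frame: the origin (TCP) lies at the very end of the fingers, on their centre line; the grasp point (between the pads) lies 19 mm behind it; z points along the fingers, y is the line along which they close (so a half turn about z gives the same grasp; the last joint's range is limited). The gripper opens to 88 mm and grips with 3 to 60 N. Pads are 19 mm wide; open, the fingers measure 130 mm over their backs; the gripper's body (78 mm by 193 mm) begins 47 mm behind the grasp point.
Start: joints at [-58.379, 20.546, 0.682, 0, -70.136, -16.507], TCP at [0.176, -0.652, 0.227] pointing down, gripper open.
Joint ranges: [-176.03, 176.03], [-82.01, 121.73], [-58.28, 71.71], [-173.87, 95.51], [-174.79, -0.11], [-173.66, 173.66]. Speed limits (degrees/s): [136.94, 136.94, 172.46, 180, 180, 180].

### API

Orientations are given as [roll, pitch, yaw] about the fixed x, y, z axes, in that order (R = Rz(yaw) Ry(pitch) Rx(roll)).
In Python, from plant import get_state, imaging, r, finder gives the robot as it stands.
- The arm moves only by the shell command python3 -m handwheel 'ROWS' [FORCE]. ROWS is JSON, a list of rows, each a list of 5 numbers: the closure, from 0 (fully open) to 1 (shut), then the shift along the world's x, y, z in cm, then the turn about the world's z in degrees. A call has 1 to 8 rows; each row is the pose to reach, as a shift and turn from the pose commanded when the call began; what a row does not reach only later rows make up. A row lasts 1/8 s, in which the tool goes at most 62.5 mm and 10.7 degrees, less where a joint would pass 70% of its speed; a pose out of reach is approached as far as the arm can. A call with a gripper value outside its range is refused whole. The fingers move at their own pace and stop on an object; FORCE is the grip in N (left out, the last holds). Time passes only in rows, so rows that repeat a pose let the fingers close. It gives the time, the measured TCP pose, the force, the opening and the grip force at its end, in the units of the state.
- get_state(): the state, without advancing time (a new reading comes with each control period).
- imaging.capture(name): name is "scene" or "top"; returns (picture, depth): 384x512x3 uint8, red, green, blue; 384x512 float32, m along the optical axis (not along the pixel's ray), 0 where there is no reading.
- imaging.get_calibration(name): a dict with "fx", "fy", "cx", "cy" (pixels), "dist" ([k1, k2, p1, p2, k3] as OpenCV has them; the pictures are not rectified), "rvec" (rotation vector, rad) and "tvec" (3), from world to camera coordinates, as OpenCV has them. Camera axes: x right, y down, z forward; pixel columns grow to the right and rows downward; lengths in m; the calibration is good to about 2 mm. A picture is of the moment at which its call begins. get_calibration takes no time and is no camera call.
- r.close_job(): hands the job in; it is judged then, once.
Trained networks look in the newest picture that a camera, given by its name, has taken for a name from the list of things; names that differ only in an ending like _2 or _b are one class to them, and where a whole thing is asked for, a point or a joint stands for the part that bears it (a point fixed in the world has none). Each returns a list of dicts, best first, with "p" (0 to 1); they miss things now and then, are a little off and sometimes report something else, mostly with a low value. They report only what shows in the picture. A call takes as long as a camera call. They do not tell look-alikes from the thing itself.
- finder.cut_out(camera, query): "region" (384x512 bool, what is visible of it) and "pixel" ([column, row] in pixels, amid what is visible of it).
The state is a dict: "time_s": time; "joints": joint angles; "qd": joint speeds; "joint_torque": joint torques, N m; "tcp_pos": TCP position; "eef_rot": TCP orientation; "contact_force": force on the tool from outside, world axes, zero at the start; "moment": the same for the moment, N m; "gripper_width": finger opening in m; "gripper_force": force on a finger pad.
Only numpy, scipy, OpenCV 4.12 (cv2) and the standard library are available. Lean on these libraries where they do the work, as an engineer would, in place of code of your own. Each camera call takes 0.05 s, during which the arm holds its last target. There are 200 camera calls.

## Working session

There is one attempt and no reset: what is moved stays moved. The work goes in short steps, Python scripts to look and compute and a shell command to move; the robot and the scene stay as the last step left them, time stands still between calls to the robot, and variables do not carry over. Pictures are saved under pics/ and viewed, at most 10 in all, crops included, and the job is handed in when it is done.

```bash
mkdir -p pics; cat > h.py <<'E'
import numpy as np, cv2
from plant import get_state, imaging, r, finder
def cloud(cam,depth):
    c=imaging.get_calibration(cam)
    K=np.array([[c['fx'],0,c['cx']],[0,c['fy'],c['cy']],[0,0,1]])
    h,w=depth.shape
    uv=np.stack(np.meshgrid(np.arange(w),np.arange(h)),-1).reshape(-1,1,2).astype(np.float64)
    n=cv2.undistortPoints(uv,K,np.array(c['dist'],float)).reshape(h,w,2)
    P=np.dstack([n[...,0]*depth,n[...,1]*depth,depth])
    R=cv2.Rodrigues(np.array(c['rvec'],float))[0]
    W=(P-np.array(c['tvec'],float).ravel())@R
    W[depth<=0]=np.nan
    return W
def save(img,name): cv2.imwrite('pics/'+name,cv2.cvtColor(img,cv2.COLOR_RGB2BGR))
E
python3 - <<'E'
from h import *
for cam in ('scene','top'):
    im,d=imaging.capture(cam); save(im,cam+'0.png'); W=cloud(cam,d); np.save(cam+'W.npy',W); np.save(cam+'I.npy',im)
    for q in ('caddy','tub','glue_bottle','mug','tape_measure','dowel_tin'):
        for o in finder.cut_out(cam,q):
            p=W[o['region']]; 
            print(cam,q,round(o['p'],2),np.round(o['pixel']),o['region'].sum(),np.round(np.nanpercentile(p,[2,50,98],axis=0),3).tolist())
print(get_state())
E
```

```text
scene caddy 0.72 [304. 177.] 594 [[0.608, -0.229, 0.001], [0.651, -0.183, 0.046], [0.67, -0.153, 0.132]]
scene caddy 0.66 [321. 197.] 375 [[0.499, -0.192, 0.009], [0.51, -0.171, 0.062], [0.56, -0.154, 0.133]]
scene tub 0.62 [227. 228.] 6470 [[0.431, 0.008, 0.002], [0.57, 0.14, 0.041], [0.659, 0.279, 0.109]]
scene glue_bottle 0.85 [114. 256.] 703 [[0.539, 0.466, 0.006], [0.548, 0.49, 0.087], [0.575, 0.52, 0.151]]
scene mug 0.91 [218. 176.] 547 [[0.718, 0.038, 0.028], [0.759, 0.088, 0.066], [0.797, 0.126, 0.091]]
scene mug 0.5 [317. 201.] 400 [[0.498, -0.193, 0.002], [0.511, -0.171, 0.058], [0.561, -0.154, 0.132]]
scene dowel_tin 0.91 [275. 166.] 362 [[0.734, -0.16, 0.008], [0.762, -0.126, 0.036], [0.806, -0.091, 0.06]]
top caddy 0.81 [299. 184.] 330 [[0.616, -0.213, -0.002], [0.645, -0.183, 0.02], [0.668, -0.153, 0.135]]
top caddy 0.71 [304. 211.] 312 [[0.502, -0.225, -0.002], [0.534, -0.186, 0.014], [0.564, -0.156, 0.134]]
top caddy 0.59 [378. 222.] 333 [[0.455, -0.481, -0.001], [0.488, -0.435, 0.047], [0.521, -0.415, 0.134]]
top tub 0.78 [210. 211.] 4772 [[0.447, 0.015, -0.001], [0.
[... 346 characters left out ...]
, 0.061]]
{'time_s': 0.7, 'joints': array([-5.83798267e+01,  2.05431390e+01,  6.82595045e-01, -8.20793303e-04,
       -7.01355382e+01, -1.65070808e+01]), 'qd': array([-0.01654518,  0.03496958,  0.06346346, -0.03403439, -0.00687114,
       -0.01143749]), 'joint_torque': array([-1.57393119e-03, -5.82160234e+01,  2.93250740e+01,  7.00130314e+00,
        1.25422154e-02, -3.51124731e-05]), 'tcp_pos': array([ 0.17597529, -0.65163953,  0.22659989]), 'eef_rot': array([-1.79996463e+02,  1.85335160e-03, -1.64887186e+02]), 'contact_force': array([-0.30099844,  0.18850979,  0.84705742]), 'moment': array([-0.0395641 , -0.01421849,  0.03102015]), 'gripper_force': 0.0, 'gripper_width': 0.08763182353354197}
```

```bash
python3 -c "
import cv2,numpy as np
a=cv2.imread('pics/scene0.png');b=cv2.imread('pics/top0.png')
cv2.imwrite('pics/both0.png',cv2.resize(np.vstack([a,b]),(400,600)) if 0 else cv2.resize(np.hstack([a,b]),(800,300)))"
```

```text
(no output)
```

View pics/top0.png

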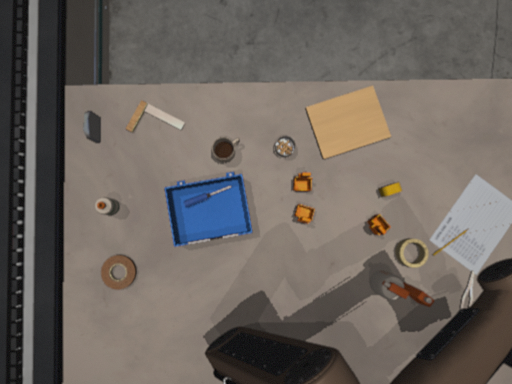

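View pics/scene0.png

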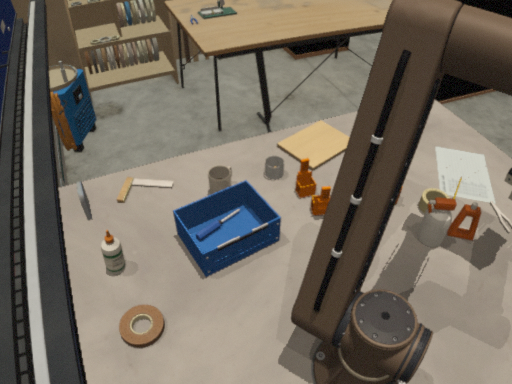

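Top view: bin at (208,211) with the steel rail on its near wall (about 190–235, 240). There are caddy look-alikes at (302,183), (304,213) and (378,224), and the one at (304,213) seems nearest to the base. Next I'll fit the geometry and check the orange object at (410,290).

```bash
python3 - <<'E'
from h import *
im=np.load('topI.npy'); W=np.load('topW.npy'); S=np.load('sceneW.npy'); J=np.load('sceneI.npy')
print('orange scene', S[215:235:6,455:475:6].reshape(-1,3).round(3).tolist())
print('top', W[285:300:5,390:425:8].reshape(-1,3).round(3).tolist())
def hsv(i): return cv2.cvtColor(i,cv2.COLOR_RGB2HSV)
for n,I,P in(('top',im,W),('scene',J,S)):
    h=hsv(I); o=(h[...,0]<20)&(h[...,1]>150)&(h[...,2]>60)
    m=o&(P[...,0]>.48)&(P[...,0]<.585)&(P[...,1]>-.25)&(P[...,1]<-.13)
    for lo,hi in((.1,.14),(.06,.1),(.04,.06),(-.01,.03)):
        q=P[m&(P[...,2]>lo)&(P[...,2]<hi)]
        if len(q)>4:
            print(n,lo,len(q),q.mean(0).round(4),cv2.minAreaRect((q[:,:2]*1000).astype(np.float32)))
    b=(P[...,2]>.095)&(P[...,2]<.12)&(P[...,0]>.38)&(P[...,0]<.72)&(P[...,1]>-.03)&(P[...,1]<.32)
    q=P[b]; print('tub',len(q),cv2.minAreaRect((q[:,:2]*1000).astype(np.float32)),np.percentile(q[:,2],[5,50,95]))
    r_=cv2.minAreaRect((q[:,:2]*1000).astype(np.float32)); print(cv2.boxPoints(r_).round(1).tolist())
a=cv2.resize(im[165:255,155:325],None,fx=4.6,fy=4.6,interpolation=cv2.INTER_CUBIC); a=a[:, :800]
c=cv2.resize(J[150:290,160:350],None,fx=4.2,fy=4.2,interpolation=cv2.INTER_CUBIC)
save(a,'ct.png');save(c,'cs.png')
E
```

```text
orange scene [[0.316, -0.617, 0.002], [0.248, -0.533, 0.104], [0.239, -0.549, 0.106], [0.225, -0.558, 0.116], [0.259, -0.535, 0.064], [0.242, -0.539, 0.079], [0.277, -0.64, -0.001], [0.225, -0.577, 0.079], [0.248, -0.532, 0.048], [0.265, -0.599, -0.0], [0.255, -0.618, 0.001], [0.212, -0.571, 0.067], [0.243, -0.54, 0.02], [0.234, -0.559, 0.02], [0.224, -0.577, 0.022], [0.207, -0.581, 0.038]]
top [[0.298, -0.436, 0.168], [0.297, -0.462, 0.167], [0.273, -0.54, 0.03], [0.268, -0.58, 0.002], [0.267, -0.61, -0.001], [0.282, -0.436, 0.165], [0.282, -0.46, 0.171], [0.282, -0.484, 0.173], [0.266, -0.544, 0.087], [0.272, -0.555, 0.127], [0.258, -0.451, 0.122], [0.258, -0.476, 0.124], [0.267, -0.482, 0.178], [0.253, -0.536, 0.106], [0.256, -0.554, 0.126]]
top 0.1 40 [ 0.5133 -0.1792  0.1291] ((513.4360961914062, -180.0908966064453), (28.824602127075195, 12.520307540893555), 71.2031021118164)
top 0.06 24 [ 0.5147 -0.1715  0.0788] ((513.265869140625, -178.0648956298828), (52.087093353271484, 15.305851936340332), 70.03041076660156)
top 0.04 35 [ 0.531  -0.1822  0.0491] ((530.3502807617188, -185.02
[... 668 characters left out ...]
00 [ 0.5078 -0.1729  0.0783] ((510.0205993652344, -172.17294311523438), (45.63190841674805, 16.673654556274414), 61.116851806640625)
scene 0.04 89 [ 0.5252 -0.1713  0.0511] ((530.9512939453125, -176.43093872070312), (59.4571533203125, 57.60316467285156), 45.491119384765625)
scene -0.01 79 [ 0.5187 -0.172   0.016 ] ((520.323486328125, -170.4489288330078), (49.13386535644531, 19.679126739501953), 46.19961166381836)
tub 950 ((547.270263671875, 140.43040466308594), (206.82418823242188, 269.0915832519531), 8.622973442077637) [0.09616933 0.10519876 0.11040546]
[[424.8999938964844, 258.0], [465.20001220703125, -8.100000381469727], [669.7000122070312, 22.899999618530273], [629.2999877929688, 289.0]]
```

View pics/ct.png

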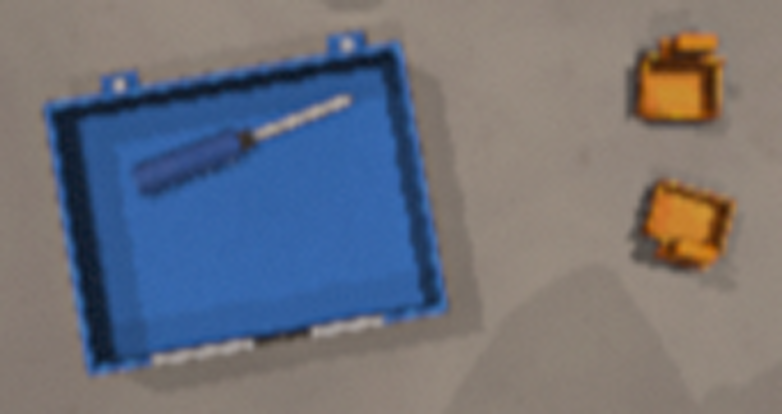

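View pics/cs.png

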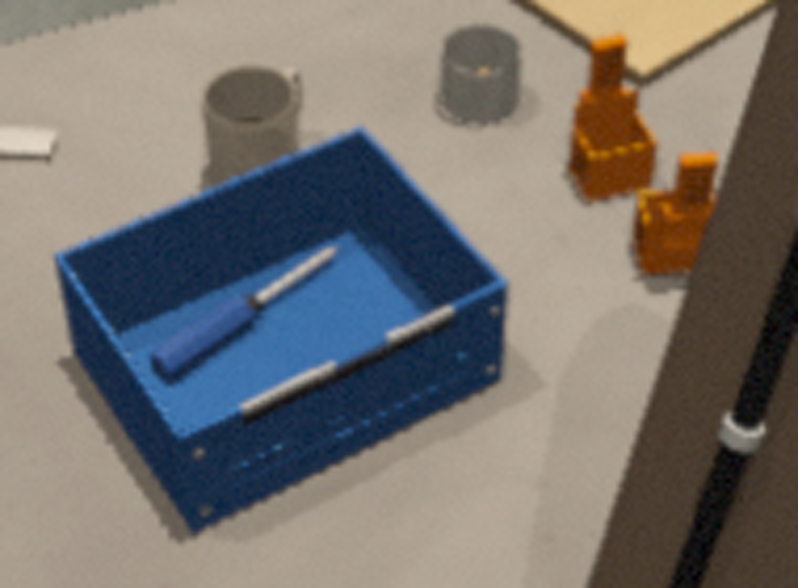

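The cropped views show the target caddy at about (685,225) with its tab toward the robot (yaw about -18.7°). The bin's near rail runs (150,357)–(385,320), and a dark gap at about (253–312, 339) should be the notch. The nearest caddy is at (0.535,-0.187). The bin's yaw is about 8.9°, with rim_mid near (0.4548, 0.1276). Moving now.

```bash
python3 -m handwheel '[[0,0,0,5,0],[0,3,4.5,7,8],[0,7,9.8,7,16],[0,10.5,14.7,7,24],[0,14,19.6,7,32],[0,17.5,24.5,7,40],[0,21,29.4,7,48],[0,24.5,34.3,7,56.2]]'; python3 - <<'E'
from h import *
c=imaging.get_calibration('top');K=np.array([[c['fx'],0,c['cx']],[0,c['fy'],c['cy']],[0,0,1]])
R=cv2.Rodrigues(np.array(c['rvec'],float))[0];t=np.array(c['tvec'],float).ravel();C=-R.T@t
yd=np.array([-np.sin(np.radians(8.9)),np.cos(np.radians(8.9))]);xd=np.array([yd[1],-yd[0]])
for px in((150,357),(253,346),(312,333),(385,320)):
    p=(px[0]/4.6+155-.4,px[1]/4.6+165-.4)
    n=cv2.undistortPoints(np.array([[p]],float),K,np.array(c['dist'],float)).ravel()
    d=R.T@np.array([n[0],n[1],1]); P=C+d*(.105-C[2])/d[2]; e=P[:2]-[.4548,.1276]
    print(P.round(4),'x,y in rim frame',e@xd,e@yd)
E
```

```text
time_s: 1.7
tcp_pos: [0.4218, -0.3069, 0.297]
eef_rot: [-179.9, -0.0, -108.4]
contact_force: [0.4, 0.5, 0.3]
gripper_width: 0.0876
gripper_force: 0.0
[0.4433 0.2127 0.105 ] x,y in rim frame 0.0018356469255679346 0.08589683428118242
[0.4496 0.1385 0.105 ] x,y in rim frame -0.0034166494853578666 0.011528155205149312
[0.4581 0.0958 0.105 ] x,y in rim frame -0.0016875633990398047 -0.031959880784009256
[0.4663 0.0429 0.105 ] x,y in rim frame -0.0017353275217581125 -0.08548812458957554
```

Notch centre looks to be about -10 mm along the rim.

```bash
python3 -m handwheel '[[0,4,5.6,-1,0],[0,8,11.2,-4,0],[0,9.1,12.7,-8,0],[0,9.1,12.7,-12,0],[0,9.1,12.7,-12,0]]'; python3 - <<'E'
from h import *
im,d=imaging.capture('scene'); W=cloud('scene',d); h=cv2.cvtColor(im,cv2.COLOR_RGB2HSV)
im2,d2=imaging.capture('top')
a=cv2.resize(im[120:240,240:400],(640,480),interpolation=cv2.INTER_CUBIC); save(a,'g1.png')
print(get_state()['tcp_pos'])
E
```

```text
time_s: 2.33
tcp_pos: [0.5101, -0.181, 0.174]
eef_rot: [179.7, -0.1, -108.6]
contact_force: [-0.3, 0.1, 0.2]
gripper_width: 0.0876
gripper_force: 0.0
[ 0.51251555 -0.18209535  0.17786133]
```

View pics/g1.png

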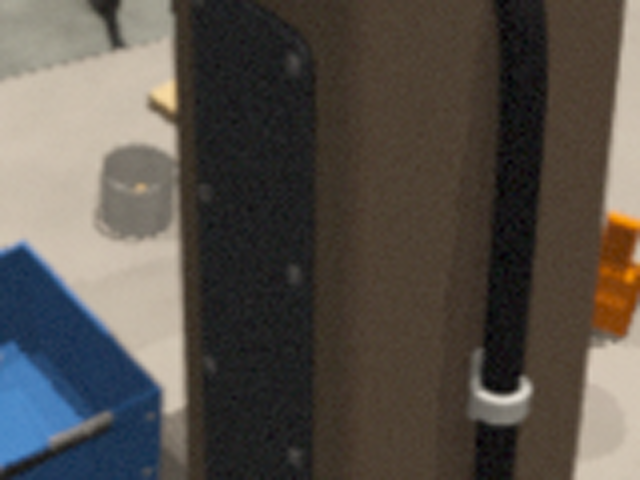

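The arm hides the grasp in this view, so I'll go by the force and opening readings. Descending and closing gently.

```bash
python3 -m handwheel '[[0,0,0,-3,0],[0,0,0,-6,0],[0,0,0,-8,0],[0,0,0,-8.8,0],[0,0,0,-8.8,0],[0.5,0,0,-8.8,0],[0.7,0,0,-8.8,0],[0.8,0,0,-8.8,0]]' 15; python3 -m handwheel '[[1,0,0,0,0],[1,0,0,0,0],[1,0,0,0,0],[1,0,0,0,0]]' 30
```

```text
time_s: 3.42
tcp_pos: [0.5122, -0.1816, 0.089]
eef_rot: [-180.0, 0.0, -108.7]
contact_force: [0.2, -0.3, 0.5]
gripper_width: 0.063
gripper_force: 0.0
time_s: 3.92
tcp_pos: [0.512, -0.1816, 0.0885]
eef_rot: [180.0, -0.0, -108.7]
contact_force: [0.3, 0.0, 0.7]
gripper_width: 0.0232
gripper_force: 0.0
```

```bash
python3 -m handwheel '[[1,0,0,0,0],[1,0,0,0,0],[1,0,0,0,0],[1,0,0,0,0]]' 30; python3 -m handwheel '[[1,0,0,2,0],[1,0,0,6,0],[1,0,0,11,0],[1,0,0,16,0],[1,0,0,18,0],[1,0,0,18,0]]'
```

```text
time_s: 4.42
tcp_pos: [0.5119, -0.1816, 0.0884]
eef_rot: [180.0, -0.0, -108.7]
contact_force: [-0.0, 0.1, -2.2]
gripper_width: 0.0121
gripper_force: 30.0
time_s: 5.18
tcp_pos: [0.5127, -0.1817, 0.2701]
eef_rot: [-179.8, 0.1, -108.7]
contact_force: [-0.1, -1.0, -2.9]
gripper_width: 0.0119
gripper_force: 30.0
```

Grasped (12 mm opening). Carrying it over the rail, about 46 mm to one side of the notch.

```bash
python3 -m handwheel '[[1,-1,4,0,4],[1,-2,9,0,8],[1,-3,15,0,13],[1,-4,21,0,18],[1,-5,26,0,23],[1,-6,31,0,27.6],[1,-6.35,34,0,27.6],[1,-6.35,34.5,0,27.6]]'; python3 -m handwheel '[[1,0,0,0,0],[1,0,0,-5,0],[1,0,0,-6,0],[1,0,0,-6,0]]'; python3 - <<'E'
from h import *
s=get_state();print(s['tcp_pos'],s['eef_rot'],s['contact_force'])
tcp=s['tcp_pos'];yd=np.array([-np.sin(np.radians(8.9)),np.cos(np.radians(8.9))]);xd=np.array([yd[1],-yd[0]])
out=[]
for cam in('scene','top'):
    im,d=imaging.capture(cam); W=cloud(cam,d); h=cv2.cvtColor(im,cv2.COLOR_RGB2HSV)
    m=(h[...,0]<20)&(h[...,1]>150)&(h[...,2]>50)&(np.hypot(W[...,0]-tcp[0],W[...,1]-tcp[1])<.09)&(W[...,2]>.09)
    q=W[m]; e=q[:,:2]-tcp[:2]; f=np.c_[e@xd,e@yd,q[:,2]-tcp[2]]*1000
    for lo,hi in((-20,50),(-40,-15),(-60,-45),(-100,-60)):
        g=f[(f[:,2]>lo)&(f[:,2]<hi)]
        if len(g)>3: print(cam,lo,len(g),np.percentile(g,[3,50,97],axis=0).round(1).tolist())
    vs,us=np.nonzero(m); print(us.mean(),vs.mean())
    u,v=(300 if len(us)==0 else int(us.mean())),(200 if len(vs)==0 else int(vs.mean()))
    u=min(max(u,75),437); v=min(max(v,75),309)
    out.append(cv2.resize(im[v-75:v+75,u-75:u+75],(400,400),interpolation=cv2.INTER_CUBIC))
    b=(W[...,2]>.095)&(W[...,2]<.12)&(np.abs((W[...,:2]-[.4548,.1276])@xd)<.012)&(np.abs((W[...,:2]-[.4548,.1276])@yd)<.13)&~m
    q=W[b][:,:2]-[.4548,.1276]; print('rim',len(q),np.percentile(q@xd,[2,50,98])*1000)
save(np.hstack(out),'h1.png')
E
```

```text
time_s: 6.18
tcp_pos: [0.4475, 0.1647, 0.2667]
eef_rot: [179.9, -0.1, -80.9]
contact_force: [-0.7, -0.1, -2.3]
gripper_width: 0.0118
gripper_force: 30.0
time_s: 6.68
tcp_pos: [0.4486, 0.1625, 0.2086]
eef_rot: [179.9, -0.1, -81.1]
contact_force: [0.8, 0.6, -0.5]
gripper_width: 0.0119
gripper_force: 30.0
[0.44863313 0.16245236 0.20858581] [ 1.79942812e+02 -7.65208174e-02 -8.11309550e+01] [ 0.84585947  0.63959594 -0.46404509]
scene -20 71 [[-11.3, 4.8, -19.0], [-6.1, 13.1, -9.8], [4.2, 27.2, 25.4]]
scene -40 116 [[-12.5, -11.6, -39.3], [1.5, 15.9, -34.8], [44.6, 28.9, -17.2]]
scene -60 72 [[1.8, -6.0, -59.0], [28.6, 19.4, -51.9], [45.7, 29.5, -45.5]]
scene -100 119 [[0.4, -23.5, -81.6], [3.9, 12.8, -71.2], [43.6, 29.1, -61.0]]
224.97303921568627 224.4828431372549
rim 348 [-8.68747203 -5.02089803  6.72483035]
top -40 12 [[10.4, -30.0, -39.4], [27.9, -29.1, -35.6], [44.1, -27.1, -21.2]]
206.68421052631578 229.94736842105263
rim 77 [-1.96544025  0.82939592  4.03035138]
```

View pics/h1.png

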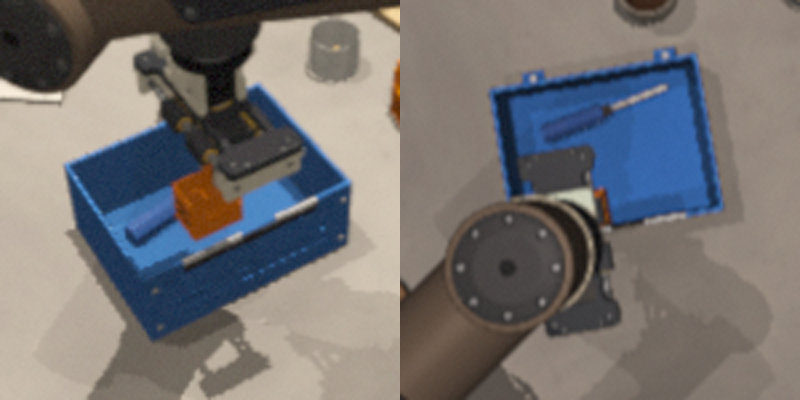

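The caddy hangs centred in the grip with its basket inside the bin, at left half (208,203), next to the rail at (185–318, 200–265). I'll lower the back plate inside the wall with the lip still above it, then feel for the wall in x.

```bash
python3 -m handwheel '[[1,0.2,0.03,-0.5,0],[1,0.2,0.03,-1.3,0],[1,0.2,0.03,-2.5,0],[1,0.2,0.03,-3.8,0],[1,0.2,0.03,-3.8,0],[1,0.2,0.03,-3.8,0],[1,0.2,0.03,-3.8,0]]'; for i in 1; do :; done; python3 -c "
from h import *
s=get_state();print(s['contact_force'],s['tcp_pos'])"; python3 -m handwheel '[[1,-0.1,-0.015,0,0],[1,-0.1,-0.015,0,0]]';python3 -m handwheel '[[1,-0.1,-0.015,0,0],[1,-0.1,-0.015,0,0]]';python3 -m handwheel '[[1,-0.05,-0.008,0,0],[1,-0.05,-0.008,0,0]]'
```

```text
time_s: 7.65
tcp_pos: [0.4507, 0.1639, 0.1709]
eef_rot: [-180.0, 0.0, -81.1]
contact_force: [0.5, -0.4, -1.8]
gripper_width: 0.0117
gripper_force: 30.0
[ 0.52614307 -0.42945291 -1.78367185] [0.45073193 0.16387003 0.17094878]
time_s: 7.9
tcp_pos: [0.4494, 0.1636, 0.1707]
eef_rot: [-180.0, 0.0, -81.1]
contact_force: [0.7, -0.3, -1.3]
gripper_width: 0.0117
gripper_force: 30.0
time_s: 8.15
tcp_pos: [0.4484, 0.1634, 0.1706]
eef_rot: [-180.0, 0.0, -81.1]
contact_force: [-1.3, -0.6, -1.8]
gripper_width: 0.0114
gripper_force: 30.0
time_s: 8.4
tcp_pos: [0.4479, 0.1633, 0.1705]
eef_rot: [180.0, -0.0, -81.1]
contact_force: [0.4, 0.4, -1.8]
gripper_width: 0.0117
gripper_force: 30.0
```

```bash
python3 -m handwheel '[[1,-0.1,-0.015,0,0],[1,-0.1,-0.015,0,0]]' | grep -E 'tcp|contact';python3 -m handwheel '[[1,-0.1,-0.015,0,0],[1,-0.1,-0.015,0,0]]'| grep -E 'tcp|contact'
```

```text
tcp_pos: [0.4469, 0.1631, 0.1706]
contact_force: [-0.5, -0.1, -2.0]
tcp_pos: [0.4459, 0.163, 0.1705]
contact_force: [0.1, -0.3, -1.8]
```

```bash
python3 -m handwheel '[[1,-0.1,-0.015,0,0],[1,-0.1,-0.015,0,0]]' | grep -E 'tcp|contact'
```

```text
tcp_pos: [0.4454, 0.163, 0.1708]
contact_force: [2.5, -0.3, -2.4]
```

```bash
python3 -m handwheel '[[1,-0.05,-0.008,0,0],[1,-0.05,-0.008,0,0],[1,-0.05,-0.008,0,0]]' | grep -E 'tcp|contact'; python3 -c "
from h import *
print(get_state()['moment'])"
```

```text
tcp_pos: [0.4452, 0.163, 0.1709]
contact_force: [6.0, -0.1, -3.4]
[-0.22356243 -2.20674584 -0.00897066]
```

Wall contact is clear at x≈0.4457, which puts the hook centre at x≈0.4477. Back off 2 mm and lower carefully.

```bash
python3 -m handwheel '[[1,0.33,0.05,0,0],[1,0.33,0.05,-0.7,0],[1,0.33,0.05,-1.4,0],[1,0.33,0.05,-1.6,0],[1,0.33,0.05,-1.6,0]]'| grep -E 'tcp|contact'; python3 -m handwheel '[[1,0,0,-0.15,0],[1,0,0,-0.2,0]]'| grep -E 'tcp|contact'; python3 -m handwheel '[[1,0,0,-0.15,0],[1,0,0,-0.2,0]]'| grep -E 'tcp|contact'
```

```text
tcp_pos: [0.4476, 0.1631, 0.1543]
contact_force: [0.4, -0.3, -1.5]
tcp_pos: [0.4478, 0.1633, 0.1526]
contact_force: [0.1, -0.5, -2.1]
tcp_pos: [0.4477, 0.1632, 0.1505]
contact_force: [-0.2, 0.0, -1.6]
```

```bash
python3 -m handwheel '[[1,0,0,-0.15,0],[1,0,0,-0.2,0]]'| grep -E 'tcp|contact';  python3 -m handwheel '[[1,0,0,-0.15,0],[1,0,0,-0.2,0]]'| grep -E 'tcp|contact'
```

```text
tcp_pos: [0.4477, 0.1632, 0.1484]
contact_force: [-0.4, -0.2, -1.9]
tcp_pos: [0.4477, 0.1632, 0.1464]
contact_force: [0.2, 1.4, -2.2]
```

```bash
python3 -m handwheel '[[1,0,0,-0.3,0],[1,0,0,-0.6,0],[1,0,0,-0.6,0]]'| grep -E 'tcp|contact'; python3 -m handwheel '[[1,0,0,-0.3,0],[1,0,0,-0.6,0],[1,0,0,-0.8,0],[1,0,0,-0.8,0]]'| grep -E 'tcp|contact'
```

```text
tcp_pos: [0.4476, 0.1631, 0.1402]
contact_force: [0.2, 0.1, -1.6]
tcp_pos: [0.4477, 0.1632, 0.1324]
contact_force: [-0.1, -0.5, -1.4]
```

```bash
for i in a; do python3 -m handwheel '[[1,0,0,-0.25,0],[1,0,0,-0.35,0],[1,0,0,-0.35,0]]'| grep -E 'tcp|contact'; done;  python3 -m handwheel '[[1,0,0,-0.1,0],[1,0,0,-0.1,0]]'| grep -E 'tcp|contact'; python3 -m handwheel '[[1,0,0,-0.1,0],[1,0,0,-0.1,0]]'| grep -E 'tcp|contact'
```

```text
tcp_pos: [0.4478, 0.1632, 0.129]
contact_force: [0.4, -0.2, -0.8]
tcp_pos: [0.4478, 0.1632, 0.128]
contact_force: [0.2, -0.2, -1.2]
tcp_pos: [0.4477, 0.1632, 0.127]
contact_force: [0.1, 0.1, -1.9]
```

```bash
python3 -m handwheel '[[1,0,0,-0.1,0],[1,0,0,-0.1,0]]'| grep -E 'tcp|contact'; python3 -m handwheel '[[1,0,0,-0.1,0],[1,0,0,-0.1,0]]'| grep -E 'tcp|contact';python3 -m handwheel '[[1,0,0,-0.1,0],[1,0,0,-0.1,0]]'| grep -E 'tcp|contact'
```

```text
tcp_pos: [0.4477, 0.1632, 0.126]
contact_force: [-0.4, -0.5, -1.6]
tcp_pos: [0.4477, 0.1632, 0.125]
contact_force: [-0.1, -0.1, -2.4]
tcp_pos: [0.4477, 0.1632, 0.124]
contact_force: [-0.0, -0.0, -1.3]
```

```bash
python3 -m handwheel '[[1,0,0,-0.05,0],[1,0,0,-0.1,0]]'| grep -E 'tcp|contact'; python3 -m handwheel '[[1,0,0,0,0],[1,0,0,0,0]]'| grep -E 'tcp|contact'
```

```text
tcp_pos: [0.4478, 0.1633, 0.1232]
contact_force: [-0.5, -0.0, 1.6]
tcp_pos: [0.4478, 0.1633, 0.1232]
contact_force: [-0.3, -1.3, 0.9]
```

Contact with the rail at TCP z≈0.1236. Press lightly (about 5 N) and slide toward the notch.

```bash
python3 -m handwheel '[[1,0,0,-0.04,0],[1,0.04,-0.25,-0.04,0],[1,0.08,-0.5,-0.04,0],[1,0.12,-0.75,-0.04,0],[1,0.155,-1.0,-0.04,0],[1,0.155,-1.0,-0.04,0]]'| grep -E 'tcp|contact'; python3 -c "
from h import *
print(get_state()['moment'])"
```

```text
tcp_pos: [0.4496, 0.1531, 0.1228]
contact_force: [1.4, 0.9, 3.3]
[ 0.48582658 -0.18961639 -0.0021727 ]
```

```bash
python3 -m handwheel '[[1,0.04,-0.25,0,0],[1,0.08,-0.5,0,0],[1,0.12,-0.75,0,0],[1,0.155,-1.0,0,0],[1,0.155,-1.0,0,0]]'| grep -E 'tcp|contact'; python3 -c "
from h import *
print(get_state()['moment'])"
```

```text
tcp_pos: [0.4509, 0.1429, 0.1227]
contact_force: [0.5, 2.0, 2.8]
[ 0.61196105 -0.01380188 -0.03740611]
```

```bash
python3 -m handwheel '[[1,0.04,-0.25,0,0],[1,0.08,-0.5,0,0],[1,0.125,-0.8,0,0],[1,0.125,-0.8,0,0]]'| grep -E 'tcp|contact'
```

```text
tcp_pos: [0.4521, 0.1349, 0.1227]
contact_force: [0.1, 0.6, 3.1]
```

```bash
python3 -m handwheel '[[1,0.03,-0.2,0,0],[1,0.06,-0.4,0,0],[1,0.09,-0.6,0,0],[1,0.09,-0.6,0,0]]'| grep -E 'tcp|contact'; python3 -m handwheel '[[1,0.03,-0.2,0,0],[1,0.03,-0.2,0,0]]'| grep -E 'tcp|contact'
```

```text
tcp_pos: [0.453, 0.129, 0.1227]
contact_force: [-0.1, 1.7, 3.5]
tcp_pos: [0.4533, 0.1271, 0.1227]
contact_force: [0.0, 2.1, 3.7]
```

```bash
python3 -m handwheel '[[1,0.03,-0.2,0,0],[1,0.03,-0.2,0,0]]'| grep -E 'tcp|contact'; python3 -m handwheel '[[1,0.03,-0.2,0,0],[1,0.03,-0.2,0,0]]'| grep -E 'tcp|contact'
```

```text
tcp_pos: [0.4536, 0.125, 0.1227]
contact_force: [-0.6, 1.9, 3.7]
tcp_pos: [0.4539, 0.123, 0.1226]
contact_force: [-0.4, 1.7, 3.4]
```

```bash
python3 -m handwheel '[[1,0.03,-0.2,0,0],[1,0.03,-0.2,0,0]]'| grep -E 'tcp|contact'; python3 -m handwheel '[[1,0.015,-0.1,0,0],[1,0.015,-0.1,0,0]]'| grep -E 'tcp|contact'
```

```text
tcp_pos: [0.4541, 0.1209, 0.1226]
contact_force: [1.6, 0.8, 2.2]
tcp_pos: [0.4542, 0.12, 0.1225]
contact_force: [1.3, 1.8, 1.7]
```

```bash
python3 -m handwheel '[[1,0.015,-0.1,0,0],[1,0.015,-0.1,0,0]]'| grep -E 'tcp|contact'; python3 -m handwheel '[[1,0.015,-0.1,0,0],[1,0.015,-0.1,0,0]]'| grep -E 'tcp|contact'
```

```text
tcp_pos: [0.4537, 0.1185, 0.122]
contact_force: [-0.2, -0.1, -1.4]
tcp_pos: [0.4544, 0.1179, 0.1224]
contact_force: [0.1, -0.3, -1.5]
```

The support force vanished at y≈0.119, so the hook is over the notch. One millimetre more, then lower.

```bash
python3 -m handwheel '[[1,0.01,-0.07,0,0],[1,0.01,-0.07,-0.1,0],[1,0.01,-0.07,-0.1,0]]'| grep -E 'tcp|contact'; python3 -m handwheel '[[1,0,0,-0.1,0],[1,0,0,-0.1,0]]'| grep -E 'tcp|contact'
```

```text
tcp_pos: [0.4547, 0.1175, 0.1215]
contact_force: [0.9, 0.6, -1.1]
tcp_pos: [0.4547, 0.1175, 0.1206]
contact_force: [-0.3, 0.0, -2.3]
```

```bash
python3 -m handwheel '[[1,0,0,-0.1,0],[1,0,0,-0.2,0],[1,0,0,-0.2,0]]'| grep -E 'tcp|contact'; python3 -m handwheel '[[1,0,0,-0.1,0],[1,0,0,-0.1,0]]'| grep -E 'tcp|contact'
```

```text
tcp_pos: [0.4547, 0.1175, 0.1186]
contact_force: [-0.7, -0.5, -2.7]
tcp_pos: [0.4547, 0.1175, 0.1176]
contact_force: [0.3, -0.0, -2.3]
```

```bash
python3 -m handwheel '[[1,0,0,-0.1,0],[1,0,0,-0.1,0]]'| grep -E 'tcp|contact'; python3 -m handwheel '[[1,0,0,-0.1,0],[1,0,0,-0.1,0]]'| grep -E 'tcp|contact'
```

```text
tcp_pos: [0.4547, 0.1175, 0.1166]
contact_force: [-0.6, -0.3, -1.0]
tcp_pos: [0.4548, 0.1176, 0.1157]
contact_force: [-0.1, 0.4, -1.6]
```

```bash
python3 -m handwheel '[[1,0,0,-0.06,0],[1,0,0,-0.06,0]]'| grep -E 'tcp|contact'; python3 -m handwheel '[[1,0,0,-0.05,0],[1,0,0,-0.05,0]]'| grep -E 'tcp|contact'
```

```text
tcp_pos: [0.4549, 0.1176, 0.1152]
contact_force: [-0.7, -0.0, 1.8]
tcp_pos: [0.4549, 0.1176, 0.1148]
contact_force: [-1.9, -0.1, 4.2]
```

The hook bottomed about 8 mm below the riding height, so it is fully home. Relieve the press and release.

```bash
python3 -m handwheel '[[1,0,0,0.06,0],[1,0,0,0.06,0],[0.8,0,0,0.06,0],[0.7,0,0,0.06,0],[0.6,0,0,0.06,0],[0.5,0,0,0.06,0],[0.5,0,0,0.06,0],[0.5,0,0,0.06,0]]' 5; python3 -m handwheel '[[0.5,0,0,0,0],[0.5,0,0,0,0],[0.5,0,0,2,0],[0.5,0,0,5,0],[0.5,0,0,9,0],[0.5,0,0,14,0],[0.5,-2,-5,15,0],[0.5,-4,-10,15,0]]'; python3 -m handwheel '[[0.5,0,-6,0,0],[0.5,0,-12,0,0],[0.5,0,-16,0,0],[0.5,0,-16,0,0]]'
python3 - <<'E'
from h import *
out=[]
yd=np.array([-np.sin(np.radians(8.9)),np.cos(np.radians(8.9))]);xd=np.array([yd[1],-yd[0]])
for cam,(u,v) in(('scene',(240,215)),('top',(212,225))):
    im,d=imaging.capture(cam); W=cloud(cam,d);h=cv2.cvtColor(im,cv2.COLOR_RGB2HSV)
    m=(h[...,0]<20)&(h[...,1]>150)&(h[...,2]>50)&(np.hypot(W[...,0]-.4549,W[...,1]-.1176)<.09)
    for lo,hi in((.12,.18),(.05,.1)):
        q=W[m&(W[...,2]>lo)&(W[...,2]<hi)]
        if len(q)>4: e=q[:,:2]-[.4549,.1176]; print(cam,np.percentile(np.c_[e@xd,e@yd,q[:,2]]*1000,[3,50,97],axis=0).round(1).tolist())
    out.append(cv2.resize(im[v-60:v+60,u-60:u+60],(400,400),interpolation=cv2.INTER_CUBIC))
save(np.hstack(out),'end.png')
E
```

```text
time_s: 21.52
tcp_pos: [0.4548, 0.1176, 0.1152]
eef_rot: [-180.0, -0.0, -81.1]
contact_force: [-0.1, 0.3, 0.6]
gripper_width: 0.0435
gripper_force: 0.0
time_s: 22.52
tcp_pos: [0.4147, 0.017, 0.2662]
eef_rot: [-179.9, 0.0, -81.0]
contact_force: [1.1, -0.3, 0.2]
gripper_width: 0.044
gripper_force: 0.0
time_s: 23.02
tcp_pos: [0.4143, -0.1446, 0.265]
eef_rot: [180.0, -0.0, -81.3]
contact_force: [-0.1, -0.1, 0.8]
gripper_width: 0.044
gripper_force: 0.0
scene [[-8.8, -10.4, 121.1], [-6.1, 3.3, 144.4], [0.8, 14.0, 161.7]]
scene [[-13.9, -18.1, 57.0], [-8.0, 3.4, 77.8], [44.1, 27.3, 96.7]]
top [[-2.3, -15.0, 149.6], [4.0, -1.6, 160.0], [9.4, 12.5, 163.8]]
top [[-8.8, -29.3, 55.9], [21.3, 16.6, 77.9], [42.4, 28.4, 87.2]]
```

View pics/end.png

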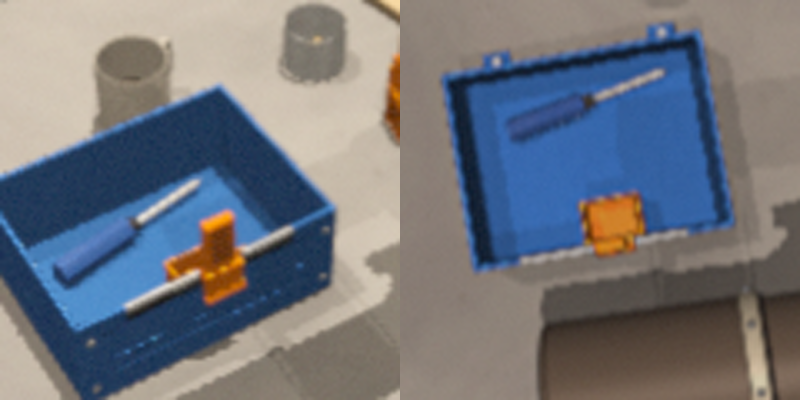

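The caddy hangs upright in the notch: lip outside at left (225,283), basket inside at right (612,218). The tab top is at about 160 mm, as expected when home. Handing in.

```bash
python3 -c "
from h import *
print(r.close_job())"
```

```text
the job is handed in; nothing more can be done
None
```

The orange caddy hangs upright, fully home in the rail's notch with its basket inside the bin; I let go and handed the job in at about 23 s, the highest contact force I read during the hooking and sliding was about 6 N, and no bystander was touched.

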